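# Shut the tip box and slide its tray home

## Robot

A 6-joint arm with a two-finger parallel gripper is mounted at the origin on a cart in front of the work surface, level with it; the furniture and walls round the work are solid. World frame = base frame: x ahead of the robot, y to its left, z up, the work surface at z = 0. Lengths are in m, angles in rad, forces in N, time in s.
With the tool pointing down it reaches from about 0.35 to 0.85 m from the base axis. Payload 8.1 kg.
Tool frame: the origin (TCP) lies at the very end of the fingers, on their centre line; the grasp point (between the pads) lies 19 mm behind it; z points along the fingers, y is the line along which they close (so a half turn about z gives the same grasp; the last joint's range is limited). The gripper opens to 93 mm and grips with 3 to 60 N. Pads are 15 mm wide; open, the fingers measure 128 mm over their backs; the gripper's body (75 mm by 188 mm) begins 65 mm behind the grasp point.
Start: joints at [-1.321, 0.13, 1.488, -0, 1.523, -0.085], TCP at [0.197, -0.567, 0.219] pointing down, gripper open.
Joint ranges: [-2.96, 2.96], [-0.89, 2.26], [0.02, 2.5], [-1.34, 4.48], [0, 2.73], [-2.66, 2.66]. Speed limits (rad/s): [2.39, 2.39, 2.79, 3.14, 3.14, 3.14].

## Interface

Orientations are given as a rotation vector (axis times angle).
In Python, from plant import robot gives the robot as it stands. The module is installed in compiled form; this text tells all that it offers.
- The arm moves only by the tool play_rows, never from a script. Its argument "increments" is text: rows parted by semicolons, each of 5 numbers parted by spaces: the shift along the tool's x, y, z in mm, then the turn about the tool's z in degrees, then the closure, from -1 (fully open) to 1 (shut). In form: dx dy dz yaw claw; .... A call has 1 to 20 rows; each row is the pose to reach, as a shift and turn from the pose commanded when the call began, along the tool's axes at that moment; what a row does not reach only later rows make up. A row lasts 1/10 s, in which the tool goes at most 50 mm and 8.59 degrees, less where a joint would pass 70% of its speed; a pose out of reach is approached as far as the arm can. A call with a gripper value outside its range is refused whole. The fingers move at their own pace and stop on an object; "force" is the grip in N (left out, the last holds). Time passes only in rows, so rows that repeat a pose let the fingers close. It gives the time, the measured TCP pose, the force, the opening and the grip force at its end, in the units of the state.
- robot.read_state(): the state, without advancing time (a new reading comes with each control period).
- robot.read_camera(name): name is "scene" or "top" or "wrist"; returns the picture (480x640x3 uint8, blue, green, red); there is no depth.
- robot.calibration(name): a dict with "vertical_fov" (degrees; the focal length in pixels is half the picture's height over the tangent of half this angle, whatever the lens; pixels are square), "cx", "cy" (the principal point, pixels), "rvec" (rotation vector, rad) and "tvec" (3), from world to camera coordinates, as OpenCV has them. Camera axes: x right, y down, z forward; pixel columns grow to the right and rows downward; lengths in m; the calibration is good to about 2 mm. A picture is of the moment at which its call begins: read the wrist's pose just before it. calibration takes no time and is no camera call; for the wrist camera it gives the pose at the moment of the call.
- robot.close_job(): hands the job in; it is judged then, once.
Trained networks look in the newest picture that a camera, given by its name, has taken for a name from the list of things; names that differ only in an ending like _2 or _b are one class to them, and where a whole thing is asked for, a point or a joint stands for the part that bears it (a point fixed in the world has none). Each returns a list of dicts, best first, with "conf" (0 to 1); they miss things now and then, are a little off and sometimes report something else, mostly with a low value. They report only what shows in the picture. A call takes as long as a camera call. They do not tell look-alikes from the thing itself.
- robot.recognise(camera, query): "centre" ([x, y, z] in m, in world coordinates, good to about 4 mm: the middle of the surface that is visible of it).
- robot.regions_of(camera, query): "pixels" (480x640 bool, what is visible of it).
- robot.landmark_of(camera, query): "centre" ([x, y, z] in m, in world coordinates, good to about 4 mm: a listed point, or the origin of a listed thing).
The state is a dict: "t": time; "q": joint angles; "dq": joint speeds; "joint_torque": joint torques, N m; "tool_pos": TCP position; "orientation": TCP orientation; "force": force on the tool from outside, world axes, zero at the start; "wrist_torque": the same for the moment, N m; "opening": finger opening in m; "gripper_force": force on a finger pad.
Only numpy, scipy, OpenCV 4.12 (cv2) and the standard library are available. Lean on these libraries where they do the work, as an engineer would, in place of code of your own. Each camera call takes 0.05 s, during which the arm holds its last target. There are 200 camera calls.

## Task

Put the pipette tips away using only the fingertips: first push the clear lid of the blue tip box over until it has fallen fully shut, and only then push the tray's blue front until the tray is fully home in its white housing. Do not lift the box or pick anything up; it stays lying flat in the tray. Leave the two vials and the cup standing where they are.

Things in the scene. Friction and masses are not known exactly. Their poses are not given: they have to be found in the camera images.
- store: White metal housing, fixed, 164 wide (y), 130 deep (x), 80 mm high, open at the front. Origin on the worktop under the middle of its mouth; x points into the housing (the way the tray is pushed home), y left seen from the front, z up. A flat grey deck, 130 mm wide and 4 mm high, runs 200 mm out of the mouth under the tray.
- tray (a joint): How far the tray stands out of the housing, in m: 0 is fully home (stop), 0.2 the outer stop; it starts between 0.16 and 0.19. It moves along the housing's x axis against about 2 N of friction and stays where it is left.
- tray_front (a point): Middle of the outer face of the tray's blue front panel, 45 mm above the worktop. Panel 160 wide, 12 thick, from 6 to 79 mm above the worktop, flat; the face looks along the housing's -x. Behind it an aluminium tray with 20 mm rims, floor 8 mm above the worktop, holds the tip box with 3 mm of play sideways, 28 mm in all fore and aft. Tray home: this point is 12 mm in front of the mouth.
- tip_box_lid (a joint): Angle of the tip box's clear lid, rad: 0 shut; starts open at about 1.83 (its stop, leaning back past upright towards the housing). Very light hinge: well under 1 N at the lid's edge moves it; pushed below about 1.0 it falls shut by itself in a second or two; let go above about 1.2 it falls open again. A fast shove could tip the box.
- lid_edge (a point): On the lid: middle of the outer edge between its top plate and the side opposite the hinge. Open: the lid's rearmost point, 45 mm behind the hinge, 122 mm above the worktop (lid's highest point 128). The 122 mm wide top plate is then the back face, running from here down to the hinge; pushing it along the housing's -x shuts the lid. Space behind it, over the housing, is free.
- box_centre (a point): Middle of the blue lower part of the tip box, loose in the tray, 20 mm above its underside (28 mm above the worktop); axes as the housing. Box 84 mm along x, 122 wide, 36 high without lid, 62 with it shut; about 0.35 kg. The hinge line runs along the housing's y, 44 mm from this point towards the housing, 46 mm above the worktop.
- pink_vial_mid (a point): Bystander: white vial with a pink cap, 33 mm across, 70 mm high, standing on the worktop beside the tray; point half-way up.
- white_vial_mid (a point): Bystander: brown vial with a white cap, 33 mm across, 70 mm high, standing on the worktop beside the tray; point half-way up.
- cup_mid (a point): Bystander: white open specimen cup, 61 mm across, 66 mm high, standing on the worktop beside the housing; point half-way up.
Mind the look-alikes: they are no part of the job. What is shaped like the part that bears pink_vial_mid but purple is not meant.

How it is judged:
By the outcome, as a careful person would: the job done as asked, in the order asked, and still so for the second after the job is handed in, with the robot touching nothing.
It also fails if it takes over 43 s, if anything falls off the work surface, if the arm or the gripper's body presses on something with over 40 N, if the wrist force passes 120 N, or if a joint passes its speed limit or range.

## Working session

There is one attempt and no reset: what is moved stays moved. The work goes in short steps, Python scripts to look and compute and a tool call to move; the robot and the scene stay as the last step left them, time stands still between calls to the robot, and variables do not carry over. Pictures are saved under pics/ and viewed, at most 10 in all, crops included, and the job is handed in when it is done.

Besides the shell and the picture viewer there is one more tool, called after "Call:" as name(argument=value, ...) on one line, values as JSON. play_rows: Moves the arm, as the interface text tells. Its arguments: {"type":"object","properties":{"increments":{"type":"string"},"force":{"type":"number"}},"required":["increments"]}

```bash
mkdir -p pics; python3 - <<'E'
from plant import robot
import cv2,numpy as np
s=robot.read_state();print(s['t'],s['tool_pos'],s['orientation'],s['opening'])
print(cv2.Rodrigues(np.array(s['orientation']))[0].round(3))
ims=[]
for c in ['scene','top']:
    ims.append(robot.read_camera(c)); 
    for n in ['store','tray_front','lid_edge','box_centre','pink_vial_mid','white_vial_mid','cup_mid']:
        print(c,n,[(np.round(d['centre'],3).tolist(),round(d['conf'],2)) for d in robot.landmark_of(c,n)][:3])
for n,i in zip('st',ims): cv2.imwrite(f'pics/{n}0.png',i)
E
```

```text
0.0 [ 0.19702871 -0.56613276  0.21759921] [-3.09590079e+00 -5.23163623e-01  2.04209265e-04] 0.09275237687416849
[[ 0.944  0.329 -0.   ]
 [ 0.329 -0.944  0.002]
 [ 0.    -0.002 -1.   ]]
scene store [([0.691, -0.026, -0.002], 0.65)]
scene tray_front [([0.49, -0.059, 0.04], 0.55)]
scene lid_edge [([0.656, -0.03, 0.122], 0.64)]
scene box_centre [([0.568, -0.046, 0.028], 0.81)]
scene pink_vial_mid [([0.509, 0.072, 0.039], 0.76), ([0.448, 0.109, 0.035], 0.63), ([0.565, 0.134, 0.035], 0.62)]
scene white_vial_mid [([0.619, -0.172, 0.033], 0.94)]
scene cup_mid [([0.735, -0.162, 0.036], 0.72)]
top store [([0.687, -0.026, -0.001], 0.64)]
top tray_front [([0.486, -0.058, 0.051], 0.7)]
top lid_edge [([0.657, -0.035, 0.126], 0.67)]
top box_centre [([0.573, -0.05, 0.022], 0.92)]
top pink_vial_mid [([0.51, 0.069, 0.035], 0.77), ([0.445, 0.103, 0.036], 0.66)]
top white_vial_mid [([0.616, -0.171, 0.037], 0.57)]
top cup_mid [([0.735, -0.162, 0.036], 0.67)]
```

View pics/s0.png

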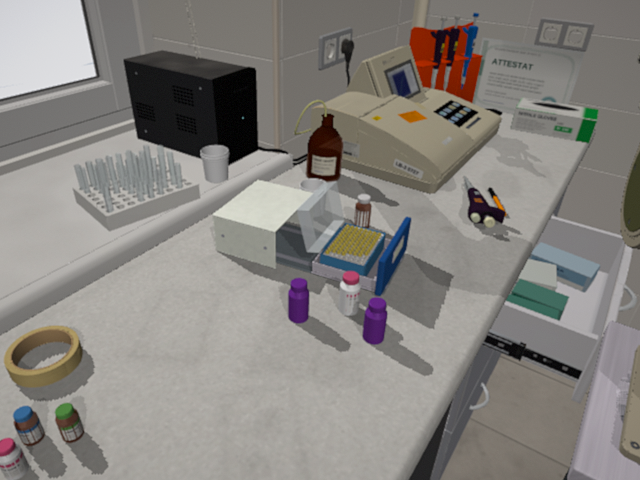

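View pics/t0.png

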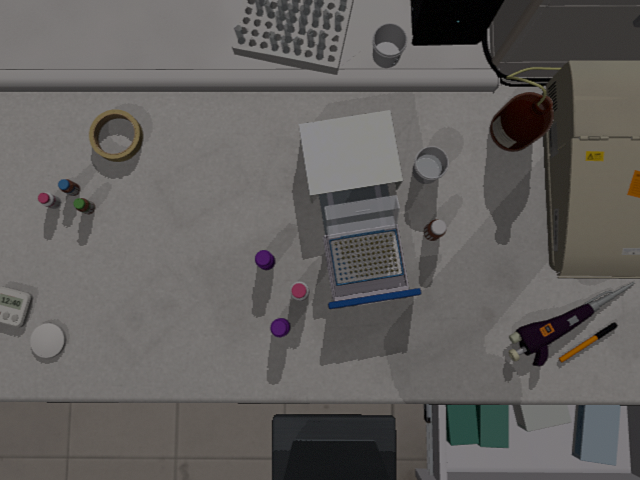

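The scene image shows the housing at (265,225), the clear lid standing open at (320,220) and the blue front at (393,257). The white vial with the pink cap is at (350,293) in that image and (300,291) from the top. The two purple-capped vials at (298,300) and (375,320) are look-alikes, and all of them must simply stay put. There is only one tray and one lid. Next I get the axis angle from the housing corners in the top picture.

```bash
cat > h.py <<'E'
import cv2,numpy as np
def back(cal,uv,z):
    f=240/np.tan(np.radians(cal['vertical_fov']/2));R=cv2.Rodrigues(np.array(cal['rvec']))[0];t=np.array(cal['tvec'])
    d=R.T@np.array([(uv[0]-cal['cx'])/f,(uv[1]-cal['cy'])/f,1]);c=-R.T@t
    return c+d*(z-c[2])/d[2]
E
python3 - <<'E'
from plant import robot
from h import *
cal=robot.calibration('top')
P=[back(cal,u,.08)[:2] for u in [(300,122),(392,113),(307,193),(400,185),(330,305),(420,293)]]
print(np.round(P,3))
for a,b in [(0,1),(2,3),(4,5)]:
    d=P[a]-P[b];print(np.linalg.norm(d),np.degrees(np.arctan2(-d[0],d[1])))
m=(P[2]+P[3])/2;print('mouth',m,'front',(P[4]+P[5])/2)
a=np.radians(7.5)
ax=np.array([np.cos(a),np.sin(a)])
S=np.array([.689,-.026])
for n,p in dict(front=(.488,-.0585),box=(.5705,-.048),lid=(.6565,-.0325),mouth=m,pf=(P[4]+P[5])/2).items():
    d=np.array(p)-S;print(n,d@ax,d@[-ax[1],ax[0]])
R=cv2.Rodrigues(np.array(robot.read_state()['orientation']))[0]
T=robot.read_state()['tool_pos']
for s,z in [(.04,.2),(.04,.105)]:
    p=S+ax*s; print(s,R.T@(np.array([*p,z])-T)*1000,p)
E
```

```text
[[ 0.805  0.071]
 [ 0.822 -0.091]
 [ 0.678  0.058]
 [ 0.692 -0.104]
 [ 0.485  0.017]
 [ 0.506 -0.135]]
0.16318938354892304 5.819363874431525
0.16215994347853827 5.134198904713765
0.1540279483378773 7.805218167581809
mouth [ 0.68510947 -0.02307849] front [ 0.49527427 -0.05896057]
front -0.20352251838328753 -0.005986193358418477
box -0.12035779230163761 -0.0063444331721477275
lid -0.03307037824407914 -0.0022022903517780975
mouth -0.0034759115207531693 0.0034043289058793965
pf -0.19637059519764902 -0.007392309430199364
0.04 [ 681.38395841 -340.99347416   18.61074061] [ 0.72865779 -0.02077895]
0.04 [ 681.38846419 -341.00123945  113.61074019] [ 0.72865779 -0.02077895]
```

Call:
play_rows(increments="45 -22 0 1 1;90 -45 0 2 1;135 -68 0 3 1;180 -90 0 4 1;225 -112 0 5 1;270 -135 0 6 1;315 -158 0 7 1;360 -180 0 8 1;405 -203 0 9 1;450 -225 0 10 1;495 -248 0 11 1;540 -270 0 11 1;585 -292 0 11 1;630 -315 0 11 1;660 -330 0 11 1;680 -341 0 11 1;680 -341 0 11 1;680 -341 0 11 1;680 -341 0 11 1;680 -341 0 11 1")

```text
t: 2.8
tool_pos: [0.7269, -0.0226, 0.219]
orientation: [3.134, 0.222, 0.0]
force: [-0.1, -0.6, 0.4]
opening: 0.0003
gripper_force: 0.0
```

```bash
python3 - <<'E'
from plant import robot
from h import *
i=robot.read_camera('scene');w=robot.read_camera('wrist')
c=cv2.resize(i[140:320,180:440],(780,540))
cv2.imwrite('pics/s1.png',c);cv2.imwrite('pics/w1.png',w)
for n in ['store','tray_front','lid_edge','box_centre']:
  for c in ['scene','wrist']:
    print(c,n,[(np.round(d['centre'],3).tolist(),round(d['conf'],2)) for d in robot.landmark_of(c,n)][:3])
E
```

```text
scene store [([0.69, -0.024, -0.005], 0.71)]
wrist store [([0.688, -0.032, 0.001], 0.8)]
scene tray_front [([0.491, -0.059, 0.04], 0.65)]
wrist tray_front [([0.488, -0.058, 0.047], 0.68)]
scene lid_edge [([0.656, -0.031, 0.123], 0.63)]
wrist lid_edge [([0.661, -0.035, 0.125], 0.86)]
scene box_centre [([0.569, -0.047, 0.029], 0.76)]
wrist box_centre [([0.572, -0.047, 0.029], 0.91)]
```

View pics/w1.png

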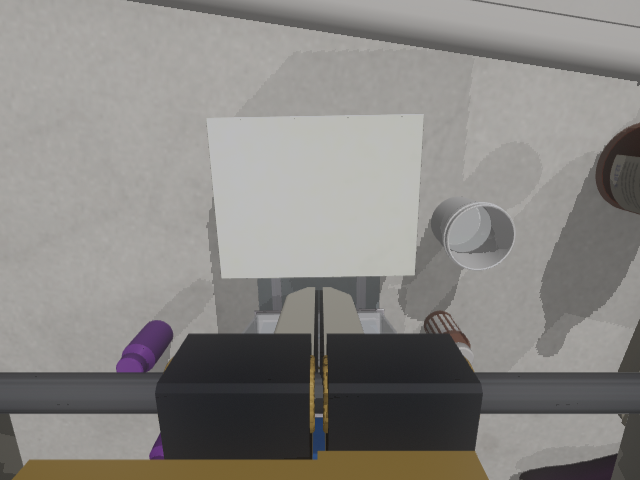

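View pics/s1.png

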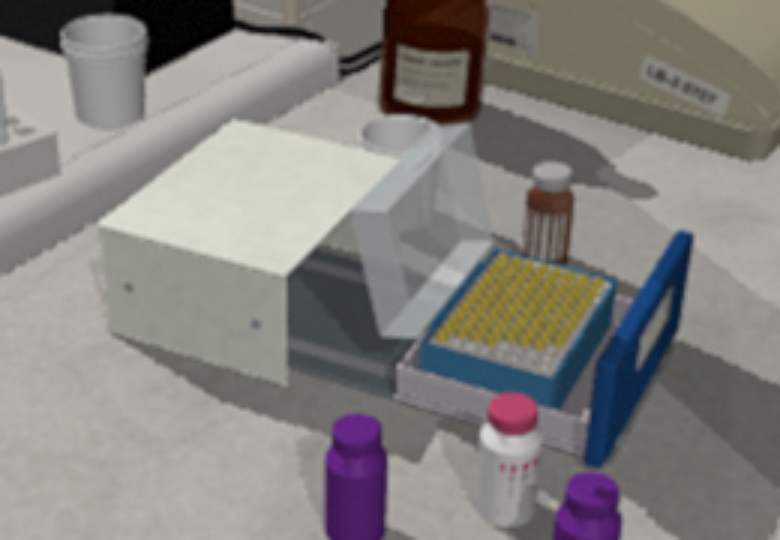

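Call:
play_rows(increments="0 0 30 -1 1;0 0 70 -1 1;0 0 105 -1 1;0 0 118 -1 1;-10 0 118 -1 1;-25 0 118 -1 1;-40 0 118 -1 1;-50 0 118 -1 1;-56 0 118 -1 1;-62 0 118 -1 1;-68 0 118 -1 1;-74 0 118 -1 1;-80 0 118 -1 1;-86 0 118 -1 1;-92 0 118 -1 1")

```text
t: 4.8
tool_pos: [0.6359, -0.0343, 0.1007]
orientation: [-3.131, -0.251, -0.0]
force: [-0.7, 1.2, 0.4]
opening: 0.0004
gripper_force: 0.1
```

```bash
python3 - <<'E'
from plant import robot
from h import *
w=robot.read_camera('wrist');i=robot.read_camera('scene')
c=cv2.resize(i[140:320,180:440],(640,443))
cv2.imwrite('pics/c2.png',np.hstack([cv2.resize(w,(400,300)),cv2.resize(i[140:320,180:440],(400,300))]))
E
```

```text
(no output)
```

View pics/c2.png

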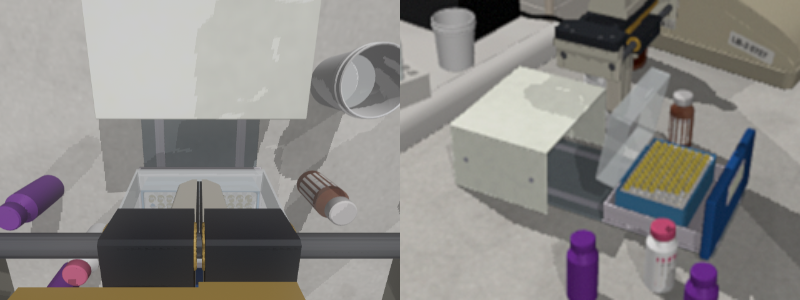

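The finger is behind the lid, which is now about upright (scene half, around (635,120)), and the box has not moved. I continue at the same slow speed.

Call:
play_rows(increments="-5 0 0 0 1;-10 0 0 0 1;-15 0 0 0 1;-20 0 0 0 1;-25 0 0 0 1;-30 0 0 0 1;-35 0 0 0 1;-40 0 0 0 1;-45 0 0 0 1;-50 0 0 0 1;-55 0 0 0 1;-60 0 0 0 1;-60 0 0 0 1;-60 0 -20 0 1;-60 0 -60 0 1;-60 0 -100 0 1;-60 0 -100 0 1;-60 0 -100 0 1;-60 0 -100 0 1;-60 0 -100 0 1")

```text
t: 6.9
tool_pos: [0.576, -0.0437, 0.1986]
orientation: [-3.131, -0.251, 0.005]
force: [-0.3, 0.3, -0.1]
opening: 0.0006
gripper_force: 0.0
```

```bash
python3 - <<'E'
from plant import robot
from h import *
w=robot.read_camera('wrist');i=robot.read_camera('scene')
cv2.imwrite('pics/c3.png',np.hstack([cv2.resize(w,(400,300)),cv2.resize(i[140:320,180:440],(400,300))]))
for n in ['tray_front','lid_edge','box_centre']:
  for c in ['scene','wrist']:
    print(c,n,[(np.round(d['centre'],3).tolist(),round(d['conf'],2)) for d in robot.landmark_of(c,n)][:3])
E
```

```text
scene tray_front [([0.488, -0.059, 0.038], 0.9), ([0.618, -0.17, 0.033], 0.64), ([0.69, -0.024, -0.001], 0.63)]
wrist tray_front [([0.488, -0.062, 0.045], 0.86)]
scene lid_edge [([0.526, -0.053, 0.073], 0.83), ([0.508, 0.071, 0.037], 0.2)]
wrist lid_edge [([0.53, -0.053, 0.069], 0.73)]
scene box_centre []
wrist box_centre []
```

View pics/c3.png

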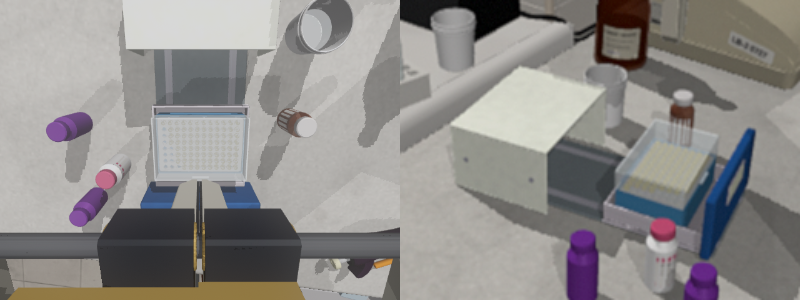

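The lid lies flat on the box (edge z ≈ 0.07), and the vials and cup are untouched. Next I go in front of the blue panel.

Call:
play_rows(increments="-40 0 0 0 1;-85 0 0 0 1;-120 0 0 0 1;-135 0 0 0 1;-135 0 0 0 1;-135 0 40 0 1;-135 0 80 0 1;-135 0 120 0 1;-135 0 150 0 1;-135 0 160 0 1;-135 0 160 0 1;-135 0 160 0 1")

```text
t: 8.5
tool_pos: [0.4452, -0.0656, 0.0421]
orientation: [3.131, 0.252, 0.003]
force: [-0.0, -0.5, 0.3]
opening: 0.0004
gripper_force: 0.0
```

Call:
play_rows(increments="10 0 0 0 1;18 0 0 0 1;26 0 0 0 1;32 0 0 0 1;38 0 0 0 1;44 0 0 0 1;50 0 0 0 1;56 0 0 0 1;62 0 0 0 1;68 0 0 0 1;74 0 0 0 1;80 0 0 0 1;86 0 0 0 1;92 0 0 0 1;98 0 0 0 1")

```text
t: 10.0
tool_pos: [0.5409, -0.0497, 0.0405]
orientation: [3.131, 0.252, -0.0]
force: [-2.3, -1.5, -1.4]
opening: 0.0004
gripper_force: 1.1
```

```bash
python3 - <<'E'
from plant import robot
from h import *
w=robot.read_camera('wrist');i=robot.read_camera('scene')
cv2.imwrite('pics/c4.png',np.hstack([cv2.resize(w,(400,300)),cv2.resize(i[140:320,180:440],(400,300))]))
for n in ['tray_front','lid_edge']:
  for c in ['scene','wrist']:
    print(c,n,[(np.round(d['centre'],3).tolist(),round(d['conf'],2)) for d in robot.landmark_of(c,n)][:3])
E
```

```text
scene tray_front [([0.549, -0.046, 0.042], 0.67)]
wrist tray_front [([0.548, -0.049, 0.044], 0.81)]
scene lid_edge []
wrist lid_edge [([0.593, -0.045, 0.075], 0.61)]
```

View pics/c4.png

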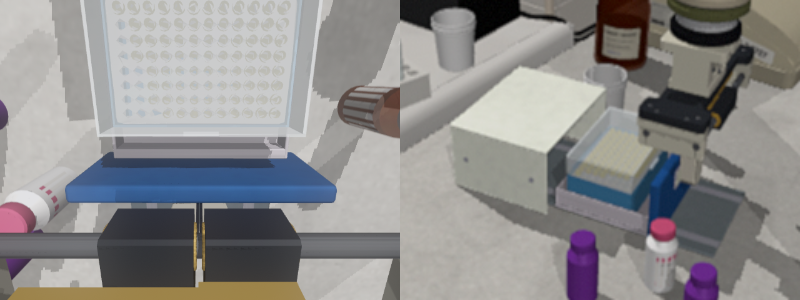

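The tray is sliding in with the lid shut; about 130 mm remain.

Call:
play_rows(increments="6 0 0 0 1;13 0 0 0 1;20 0 0 0 1;27 0 0 0 1;34 0 0 0 1;41 0 0 0 1;48 0 0 0 1;55 0 0 0 1;62 0 0 0 1;69 0 0 0 1;76 0 0 0 1;83 0 0 0 1;90 0 0 0 1;97 0 0 0 1;104 0 0 0 1;110 0 0 0 1;114 0 0 0 1;117 0 0 0 1;119 0 0 0 1;120 0 0 0 1")

```text
t: 12.3
tool_pos: [0.6592, -0.0306, 0.0407]
orientation: [3.131, 0.251, 0.0]
force: [-1.1, -1.0, 0.4]
opening: 0.0003
gripper_force: 1.0
```

Call:
play_rows(increments="1 0 0 0 1;2 0 0 0 1;3 0 0 0 1;4 0 0 0 1;5 0 0 0 1")

```text
t: 12.8
tool_pos: [0.664, -0.0298, 0.0407]
orientation: [3.131, 0.251, 0.0]
force: [-2.9, -0.3, 0.2]
opening: 0.0005
gripper_force: 1.0
```

Call:
play_rows(increments="1 0 0 0 1;2 0 0 0 1;3 0 0 0 1;4 0 0 0 1")

```text
t: 13.2
tool_pos: [0.6653, -0.0296, 0.0407]
orientation: [3.131, 0.251, -0.009]
force: [-21.9, -3.4, 13.0]
opening: 0.0005
gripper_force: 11.0
```

Call:
play_rows(increments="1 0 0 0 1;2 0 0 0 1;2 0 0 0 1")

```text
t: 13.5
tool_pos: [0.6652, -0.0296, 0.0407]
orientation: [-3.131, -0.251, 0.016]
force: [-30.2, -3.3, 19.6]
opening: 0.0004
gripper_force: 14.9
```

The tray has hit its stop: the force rose sharply with no further motion. I back off slowly and check.

Call:
play_rows(increments="-3 0 0 0 1;-8 0 0 0 1;-20 0 0 0 1;-40 0 0 0 1;-70 0 0 0 1;-100 0 0 0 1;-120 0 -30 0 1;-120 0 -70 0 1;-120 0 -120 0 1;-120 0 -150 0 1;-120 0 -150 0 1;-120 0 -150 0 1")

```text
t: 14.7
tool_pos: [0.5524, -0.048, 0.1919]
orientation: [3.131, 0.252, 0.005]
force: [0.0, 0.7, -0.6]
opening: 0.0002
gripper_force: 0.0
```

```bash
python3 - <<'E'
from plant import robot
from h import *
w=robot.read_camera('wrist');i=robot.read_camera('scene');robot.read_camera('top')
cv2.imwrite('pics/c5.png',np.hstack([cv2.resize(w,(400,300)),cv2.resize(i[140:320,180:440],(400,300))]))
for n in ['store','tray_front','pink_vial_mid','white_vial_mid','cup_mid']:
  for c in ['scene','wrist','top']:
    print(c,n,[(np.round(d['centre'],3).tolist(),round(d['conf'],2)) for d in robot.landmark_of(c,n)][:3])
E
```

```text
scene store [([0.688, -0.028, 0.001], 0.77)]
wrist store [([0.688, -0.031, 0.001], 0.8)]
top store []
scene tray_front [([0.676, -0.03, 0.044], 0.94)]
wrist tray_front [([0.673, -0.03, 0.043], 0.58)]
top tray_front []
scene pink_vial_mid [([0.566, 0.134, 0.034], 0.66), ([0.449, 0.104, 0.032], 0.65), ([0.508, 0.072, 0.037], 0.63)]
wrist pink_vial_mid [([0.565, 0.134, 0.032], 0.79), ([0.511, 0.069, 0.041], 0.72), ([0.443, 0.11, 0.037], 0.57)]
top pink_vial_mid [([0.566, 0.136, 0.033], 0.91), ([0.444, 0.104, 0.035], 0.89), ([0.511, 0.072, 0.032], 0.84)]
scene white_vial_mid [([0.62, -0.17, 0.033], 0.59)]
wrist white_vial_mid [([0.622, -0.172, 0.036], 0.63)]
top white_vial_mid []
scene cup_mid [([0.735, -0.162, 0.033], 0.79)]
wrist cup_mid [([0.736, -0.161, 0.033], 0.81)]
top cup_mid [([0.736, -0.16, 0.036], 0.64)]
```

View pics/c5.png

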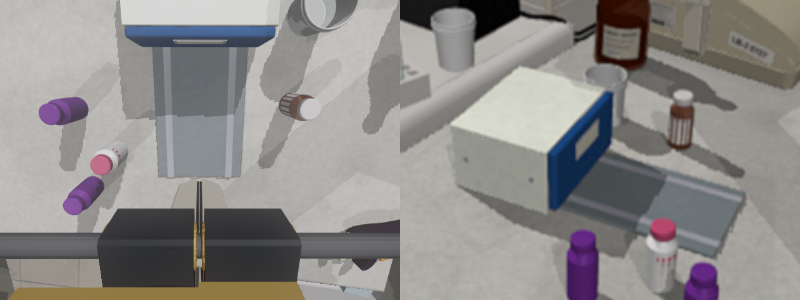

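The blue front sits flush against the housing mouth, the vials and cup stand where they were, and the arm touches nothing. I hand it in.

```bash
python3 -c "
from plant import robot
print(robot.close_job())"
```

```text
the job is handed in; nothing more can be done
None
```

The lid was pushed shut first and then the tray was pushed home to its stop; the vials and cup still stand where they were, and the job was handed in at about 15 s.

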